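# Hold a mould shut in the bench press

### The arm

A 7-joint arm with a two-finger parallel gripper is mounted at the origin on the work surface; the furniture and walls round the work are solid. World frame = base frame: x ahead of the robot, y to its left, z up, the work surface at z = 0. Lengths are in m, angles in degrees, forces in N, time in s.
With the tool pointing down it reaches from about 0.425 to 1.025 m from the base axis. Payload 9.4 kg.
Tool frame: the origin (TCP) lies on the front face of the gripper's body, between the roots of the fingers; the fingertips stand 73 mm ahead of it and the grasp point (between the pads) lies 54 mm ahead of it (robot.finger_overhang is the distance from the TCP to the fingertips, in m); z points along the fingers, y is the line along which they close (so a half turn about z gives the same grasp; the last joint's range is limited). The gripper opens to 85 mm and grips with 20 to 120 N. Pads are 22 mm wide; open, the fingers measure 114 mm over their backs; the gripper's body (76 mm by 85 mm) begins 54 mm behind the grasp point. The pads swing forward as they close: fully open they stand 13 mm farther back than shut.
Start: joints at [-75.269, 34.337, -0.143, 91.639, 0.103, 54.024, -4.572], TCP at [0.238, 0.685, 0.304] pointing down, gripper open.
Joint ranges: [-147.43, 147.43], [-19.82, 112.94], [-74.19, 73.91], [6.32, 146.72], [-59.91, 239.91], [6.04, 106.73], [-150.56, 150.56]. Speed limits (degrees/s): [127.2, 127.2, 172.46, 172.46, 180, 180, 180].

### API

Orientations are given as [roll, pitch, yaw] about the fixed x, y, z axes, in that order (R = Rz(yaw) Ry(pitch) Rx(roll)).
In Python, from rig import robot gives the robot as it stands.
- The arm moves only by the tool jog_arm, never from a script. Its argument "motion" is one flat list of numbers, 6 for each row, row after row: the shift along the tool's x, y, z in units of 25 mm (1.0 is 25 mm), then the turn, a rotation vector about the tool's x, y, z in degrees. In form: [x, y, z, ax, ay, az, x, y, z, ax, ay, az, ...]. A call has 1 to 20 rows; each row shifts and turns the commanded pose from where the row before left it, along the tool's axes as they then stand; what a row does not reach is not made up. A row lasts 1/8 s, in which the tool goes at most 62.5 mm and 10.7 degrees, less where a joint would pass 70% of its speed; a pose out of reach is approached as far as the arm can. A call is refused whole if a number of a shift passes 1 or a number of a turn 10.7, either way. A call with a gripper value outside its range is refused whole. "grip" is the finger opening in mm, from 0 to 85.4, set as the call begins (left out, the last holds). The fingers move at their own pace and stop on an object; "squeeze" is the grip in N (left out, the last holds). Time passes only in rows, so rows that do not move let the fingers close. It gives the time, the measured TCP pose, the force, the opening and the grip force at its end, in the units of the state.
- robot.state(): the state, without advancing time (a new reading comes with each control period).
- robot.capture(name): name is "side" or "top" or "wrist"; returns a dict with "img" (480x640x3 uint8, red, green, blue), "intrinsics" (3x3 intrinsics, pixels), "extrinsics" (4x4, takes a point from camera to world coordinates). Camera axes: x right, y down, z forward; pixel columns grow to the right and rows downward; lengths in m; the calibration is good to about 2 mm. A picture is of the moment at which its call begins. There is no depth.
- robot.finish_job(): hands the job in; it is judged then, once.
Trained networks look in the newest picture that a camera, given by its name, has taken for a name from the list of things; names that differ only in an ending like _2 or _b are one class to them, and where a whole thing is asked for, a point or a joint stands for the part that bears it (a point fixed in the world has none). Each returns a list of dicts, best first, with "p" (0 to 1); they miss things now and then, are a little off and sometimes report something else, mostly with a low value. They report only what shows in the picture. A call takes as long as a camera call. They do not tell look-alikes from the thing itself.
- robot.look_for(camera, name): "at" ([x, y, z] in m, in world coordinates, good to about 4 mm: the middle of the surface that is visible of it).
The state is a dict: "time_s": time; "q": joint angles; "qd": joint speeds; "tau": joint torques, N m; "tool_pos": TCP position; "eef_rot": TCP orientation; "force": force on the tool from outside, world axes, zero at the start; "torque": the same for the moment, N m; "width": finger opening in m; "finger_force": force on a finger pad.
Only numpy, scipy, OpenCV 4.12 (cv2) and the standard library are available. Lean on these libraries where they do the work, as an engineer would, in place of code of your own. Each camera call takes 0.05 s, during which the arm holds its last target. There are 200 camera calls.

### The job

Stand the free mould pair in the nest of the small bench press, between its four pins and sitting down on the white seat before you let go of it (do not drop it in), with its two halves facing the two jaws. Then push the press's spring-loaded lever down with the fingers until it is level, not past level, so that the pad squeezes the mould shut against the fixed jaw, and finish while still holding the lever there: it must not be let go. Leave the two vials, the tally counter and the dial gauge where they are.

Things in the scene. Friction and masses are not known exactly. Their poses are not given: they have to be found in the camera images.
- mould: Work piece: blue two-part plastic mould, upright block 74 (own x) x 36 (own y, across its halves) x 94 mm, 0.13 to 0.24 kg, standing alone on the open worktop right of the press (like moulds in the rack and tub stay there). Origin: centre of its underside. Grip the 36 mm across the halves near the top; either way round fits. A 0.36 m tall lamp stands at the right edge (x 0.5, y -0.5).
- press: Bench press fixed to the worktop, base 116 (own x) x 240 mm. Origin: on the worktop under the nest's middle. Own y points from lever to fixed jaw; the lever points to -y, about to the robot's right. Heights: jaws 59 mm, guide block between pad and lever 68, lever's cheek plates 78; lever pivot at y = -128, z = 64 mm.
- nest_seat (a point): Nest's middle, on the white seat 16 mm above the worktop, axes as the press. Mould stands here, 74 mm along x, 36 along y: 5 mm play each way between fixed jaw (face y = +23) and open pad (y = -23); 2 mm each way along x between four 8 mm pins at x = +-43, y = +-11 (cone tips, 45 mm above worktop). Its upper 50 mm stay free. Squeezing slides it 5 mm or so to the fixed jaw.
- pressure_pad: Moving jaw: dark-lined plate 56 x 10 x 34 mm on a sprung stem. Origin: centre of its lined face, 42 mm above the worktop, looking to the press's +y. The lever drives it about 19 mm towards the mould; once the mould meets the fixed jaw the stem's spring (3.5 N/mm, 5 N preload) gives way, some 9 mm with the lever level.
- lever (a joint): Lever angle, rad: 0 = raised, pointing 0.90 rad (52 degrees) up towards the press's -y; grows as it is pushed down; 0.90 = level with the worktop; stop at 1.20. Springs back to 0 when let go. Pushing down on the grip takes about 1 to 3 N at first, 8 to 12 N at level with the mould in the nest.
- press_lever: The press's lever: a flat steel bar, 8 x 16 mm, with a black grip at its end. Origin: on its pivot, 64 mm above the worktop. Own x lies along the pivot; own -y runs along the lever to its tip, 153 mm from the pivot. Only the fingers may hold it down.
- grip (a point): Middle of the lever's round black grip (76 mm long, 22 mm thick at the middle), on its axis, 115 mm from the pivot, axes as the lever. Raised: 154 mm above the worktop (tip 190), 71 mm from the pivot in the press's -y. Level: 64 mm up (its upper side 75), 115 mm from the pivot. Push it down from above with the fingertips.
- vial_a: Bystander: amber vial with white cap, 22 x 52 mm, standing beyond the lever. Origin: centre of its underside.
- vial_b: Bystander: white vial with blue cap, 22 x 46 mm, standing near the other. Origin: centre of its underside.
- counter: Bystander: round hand tally counter, 42 x 49 x 20 mm, lying nearer the robot. Origin: centre of its underside.
- dial_gauge: Bystander: dial gauge lying on its back, 59 x 90 x 31 mm, left of the press. Origin: centre of its underside.
Mind the look-alikes: they are no part of the job. Leave any green or orange look-alike of the mould alone.

How it is judged (in metres and radians):
On the way, in this order (a step that is already met when the one before it is completed fails the run):
1. the mould stands seated in the nest, let go, with the lever still raised (z of mould in the frame of nest_seat between -0.004 and 0.004 m and x of mould in the frame of nest_seat between -0.006 and 0.006 m and y of mould in the frame of nest_seat between -0.011 and 0.011 m and angle between mould's own z axis and vertical below 0.06 rad and angle between the y axis of mould and the y axis of nest_seat, either way round below 0.12 rad and contact force between the fingers and mould below 0.2 N and value of joint lever below 0.15 rad), for 0.2 s.
2. the fingers hold the lever level and the pad squeezes the mould (z of mould in the frame of nest_seat between -0.004 and 0.004 m and x of mould in the frame of nest_seat between -0.006 and 0.006 m and y of mould in the frame of nest_seat between -0.011 and 0.011 m and angle between mould's own z axis and vertical below 0.06 rad and angle between the y axis of mould and the y axis of nest_seat, either way round below 0.12 rad and contact force between the fingers and mould below 0.2 N and value of joint lever between 0.8 and 1 rad and contact force between pressure_pad and mould above 15 N and contact force between the fingers and press_lever above 2 N), for 0.3 s.
At the end, for the whole second after the job is handed in: Mould released on the nest seat (height 4 mm, x 6 mm, y 11 mm, upright 3.4 deg, square 7 deg); fingers hold the lever still at 0.80 to 1.00 rad (level within 6 deg) with over 2 N, and the pad squeezes the mould with over 15 N; bystanders within 30 mm of their places (all of step 2 and contact force between press and mould above 15 N and linear speed of mould below 0.02 m/s and velocity of joint lever between -0.1 and 0.1 rad/s and distance of each of vial_a, vial_b, counter, dial_gauge from where it was at the start of the episode below 0.03 m); the arm keeps its last pose, push and grip.
It fails at once if the lever is pushed past level (more than 10 degrees below it) (value of joint lever above 1.08 rad).
It fails at once if the mould is dropped into the nest (horizontal distance between mould and nest_seat below 0.05 m and z of mould in the frame of nest_seat above 0.008 m and contact force between the fingers and mould below 0.05 N and linear speed of mould above 0.3 m/s).
It fails at once if a bystander is knocked away or over (distance of any of vial_a, vial_b, counter, dial_gauge from where it was at the start of the episode above 0.03 m or angle between any of vial_a, vial_b, counter, dial_gauge's own z axis and vertical above 0.5 rad).
It also fails if it takes over 58 s, if anything falls off the work surface, if the arm or the gripper's body presses on something with over 40 N, if the wrist force passes 120 N, or if a joint passes its speed limit or range.

## Working session

There is one attempt and no reset: what is moved stays moved. The work goes in short steps, Python scripts to look and compute and a tool call to move; the robot and the scene stay as the last step left them, time stands still between calls to the robot, and variables do not carry over. Pictures are saved under pics/ and viewed, at most 10 in all, crops included, and the job is handed in when it is done.

Besides the shell and the picture viewer there is one more tool, called after ">>>" as name(argument=value, ...) on one line, values as JSON. jog_arm: Moves the arm, as the interface text tells. Its arguments: {"type":"object","properties":{"motion":{"type":"array"},"grip":{"type":"number"},"squeeze":{"type":"number"}},"required":["motion"]}

```bash
mkdir -p pics; ls; cat > h.py <<'E'
from rig import robot
import cv2, numpy as np, json
def snap(c,fn=None):
    r=robot.capture(c)
    if fn: cv2.imwrite('pics/'+fn,r['img'][:,:,::-1])
    return r
def proj(r,p):
    K=np.array(r['intrinsics']);T=np.linalg.inv(np.array(r['extrinsics']))
    c=(T@np.r_[p,1])[:3];u=K@c;return u[:2]/u[2]
def back(r,uv,z):
    K=np.array(r['intrinsics']);T=np.array(r['extrinsics'])
    d=T[:3,:3]@np.linalg.inv(K)@np.r_[uv,1];o=T[:3,3];return o+d*(z-o[2])/d[2]
E
python3 - <<'E'
from h import *
s=robot.state();print(s)
for c in('top','side'):
    r=snap(c,c+'0.png');print(c,np.round(r['extrinsics'],3).tolist(),np.round(r['intrinsics'],1).tolist())
    for n in('mould','press','pressure_pad','press_lever','vial_a','counter','dial_gauge'):
        print(n,[(np.round(d['at'],3).tolist(),round(d['p'],2)) for d in robot.look_for(c,n)])
E
```

```text
pics
{'time_s': 0.0, 'q': array([-75.2699101 ,  34.38660792,  -0.14725479,  91.68067643,
         0.10310339,  54.0241485 ,  -4.57174915]), 'qd': array([-0.0600019 ,  0.02426223,  0.01895048,  0.02246704,  0.00657586,
        0.01171729, -0.07758388]), 'tau': array([-5.55420030e-06, -7.76454306e+01,  1.56441651e+00, -2.58006155e+01,
        1.21879412e-02,  8.92872806e-03,  8.18537877e-07]), 'tool_pos': array([0.23740135, 0.68464966, 0.3029917 ]), 'eef_rot': array([-1.79909004e+02,  7.45244359e-03,  1.60880389e+02]), 'force': array([0.1856534 , 0.10423994, 0.40850497]), 'torque': array([-0.00665755, -0.01748994, -0.01085795]), 'finger_force': 0.0, 'width': 0.08537734245267192}
top [[0.017, -0.997, 0.072, 0.449], [-1.0, -0.017, -0.003, 0.055], [0.004, -0.072, -0.997, 1.134], [0.0, 0.0, 0.0, 1.0]] [[462.5, 0.0, 322.0], [0.0, 462.5, 238.3], [0.0, 0.0, 1.0]]
mould [([0.547, -0.123, 0.092], 0.98), ([0.421, -0.328, 0.091], 0.74), ([0.367, -0.214, 0.093], 0.71), ([0.479, -0.23, 0.09], 0.64)]
press [([0.546, 0.204, 0.013], 0.84), ([0.553, 0.227, 0.06], 0.59)]
pressure_pad [([0.552, 0.228, 0.06], 0.46)]
press_lever [([0.536, 0.072, 0.158], 0.73)]
vial_a [([0.674, -0.053, 0.045], 0.45)]
counter [([0.406, -0.104, 0.018], 0.73)]
dial_gauge [([0.464, 0.449, 0.026], 0.66)]
side [[0.973, -0.126, 0.193, 0.293], [-0.23, -0.45, 0.863, -1.086], [-0.022, -0.884, -0.466, 0.738], [0.0, 0.0, 0.0, 1.0]] [[482.6, 0.0, 321.8], [0.0, 482.6, 242.7], [0.0, 0.0, 1.0]]
mould [([0.485, -0.248, 0.07], 0.97), ([0.418, -0.373, 0.072], 0.86), ([0.362, -0.251, 0.065], 0.7)]
press [([0.536, 0.153, 0.014], 0.88), ([0.537, 0.063, 0.141], 0.17)]
pressure_pad []
press_lever [([0.536, 0.065, 0.142], 0.67)]
vial_a [([0.682, -0.058, 0.037], 0.46)]
counter [([0.412, -0.115, 0.021], 0.56)]
dial_gauge [([0.534, 0.232, 0.055], 0.68), ([0.461, 0.435, 0.023], 0.51)]
```

View pics/top0.png

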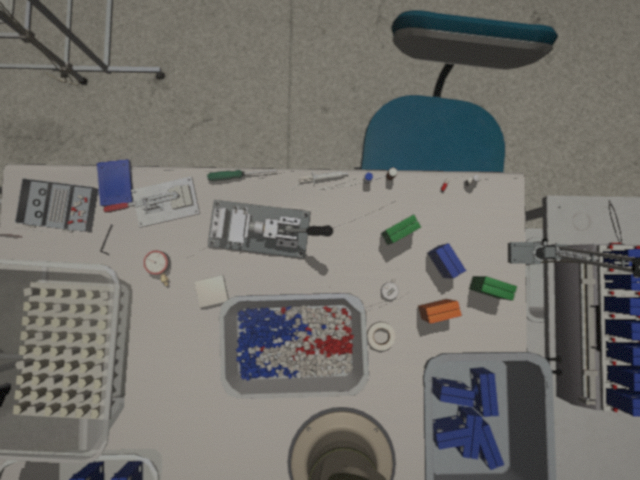

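View pics/side0.png

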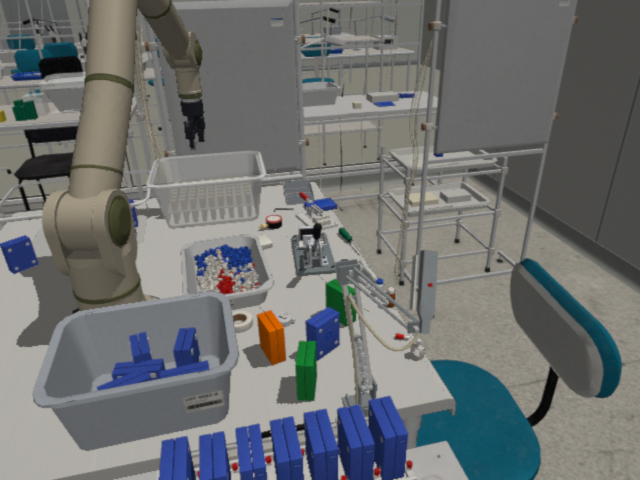

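Mould candidates in the top view: blue (448,261), green (402,230), green (494,288), orange (441,311). There are also blue ones in the tub (465,420) and rack (625,330). The blue one at (448,261) stands alone on the open worktop right of the press, so it fits. I'll confirm it in an enlarged crop.

```bash
python3 - <<'E'
from h import *
im=cv2.imread('pics/top0.png')
a=cv2.resize(im[190:270,195:345],None,fx=5.2,fy=5.2,interpolation=cv2.INTER_CUBIC)[:, :780]
b=cv2.resize(im[236:286,415:485],None,fx=3.6,fy=3.6,interpolation=cv2.INTER_CUBIC)
o=np.zeros((600,800,3),np.uint8);o[:a.shape[0],:780]=a;o[418:418+b.shape[0],:b.shape[1]]=b
cv2.imwrite('pics/crop1.png',o)
r=dict(intrinsics=[[462.5,0,322],[0,462.5,238.3],[0,0,1]],extrinsics=[[0.017,-0.997,0.072,0.449],[-1,-0.017,-0.003,0.055],[0.004,-0.072,-0.997,1.134],[0,0,0,1]])
hsv=cv2.cvtColor(im,cv2.COLOR_BGR2HSV)
m=cv2.inRange(hsv,(105,90,30),(130,255,255));m[:236]=0;m[286:]=0;m[:,:415]=0;m[:,485:]=0
c=max(cv2.findContours(m,0,1)[0],key=cv2.contourArea)
print(cv2.minAreaRect(c),cv2.contourArea(c))
hv=hsv[...,2];print(hv[244:280:2,428:470:2])
E
```

```text
((449.48236083984375, 259.82940673828125), (33.36297607421875, 15.415995597839355), 57.528804779052734) 450.0
[[154 159 155 156 153 139 131 108 100 113 125 139 155 160 154 158 159 155
  158 156 156]
 [156 155 156 145 114  81  72  81 112 125 126 132 145 156 154 154 156 157
  157 155 155]
 [157 152 125  82  67  85 110 111 115 127 129 128 132 152 159 155 153 154
  155 154 157]
 [141  99  74  61  86 121 128 128 112 119 124 125 126 136 155 157 158 156
  158 158 156]
 [ 82  56  52  47  77 119 128 131 121 104 122 122 122 127 146 157 157 156
  154 158 155]
 [ 65  51  49  50  53  94 125 127 127 110 114 122 124 123 134 154 158 153
  157 156 156]
 [ 81  56  51  48  49  67 111 126 127 122 103 119 123 122 129 143 156 157
  156 156 156]
 [ 89  69  49  49  48  52  86 121 126 124 117 110 122 122 123 126 149 159
  155 156 154]
 [ 90  85  60  52  51  49  56 102 123 125 122 105 113 121 122 125 133 157
  157 155 156]
 [ 90  90  78  56  46  50  54  69 115 123 120 117 102 120 122 123 124 144
  156 156 154]
 [ 91  90  86  64  52  54  50  55  86 118 124 123 106 104 119 121 118 128
  150 155 154]
 [ 90  93  93  85  57  46  53  51  57 102 120 121 119 105 108 118 120 119
  134 156 157]
 [ 91  92  92  91  75  54  47  53  50  75 112 121 121 112 102 117 119 119
  126 144 155]
 [ 91  91  92  91  89  62  51  51  50  55  91 117 119 119 108 100 114 117
  120 132 153]
 [ 95  93  89  91  91  77  55  55  53  51  64 107 120 118 115  99 112 115
  132 151 155]
 [112  89  94  90  91  89  73  53  50  49  52  74 111 118 118 114 121 147
  156 155 156]
 [145 103  92  91  93  90  86  60  50  52  49  55  91 116 121 135 155 157
  155 152 157]
 [154 125  94  92  92  93  89  81  76  70  69  65  81 123 148 156 155 154
  153 152 157]]
```

View pics/crop1.png

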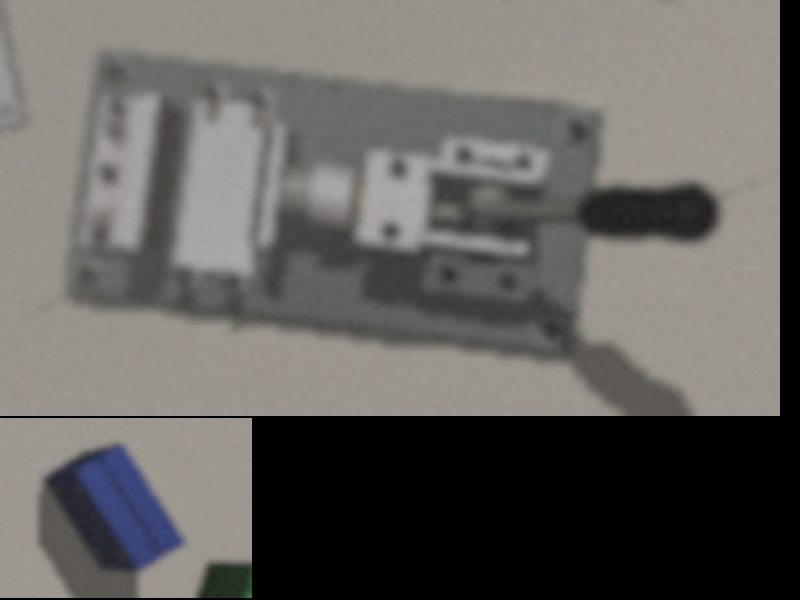

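The crop shows a single blue, two-part mould with its parting line visible, so that is the one. The press's seat is white at crop (220,185), the fixed jaw is on the left and the lever on the right, raised. Next I'll get both poses.

```bash
python3 - <<'E'
from h import *
im=cv2.imread('pics/top0.png')
r=snap('top')
B=lambda c,z:back(r,np.array(c)/5.2+[195-.4,190-.4],z)
C=np.array([B(c,.012) for c in[(100,52),(600,108),(575,358),(70,300)]]);print('base',C.round(4).tolist())
yv=(C[0]+C[3]-C[1]-C[2])/2;print('len',np.linalg.norm(yv),'w',np.linalg.norm((C[0]+C[1]-C[2]-C[3])/2),'yaw of -x.. y dir',np.degrees(np.arctan2(yv[1],yv[0])))
print('seat',B((220,185),.016),'lev tip',B((715,213),.19), 'pins',[B(c,.045) for c in((213,90),(260,95),(180,285),(235,285))])
print('jawface',B((158,95),.059),B((140,250),.059))
hsv=cv2.cvtColor(r['img'],cv2.COLOR_RGB2HSV)
for lo in(80,90):
    m=cv2.inRange(hsv,(105,90,lo),(130,255,255));m[:236]=0;m[286:]=0;m[:,:415]=0;m[:,485:]=0
    c=max(cv2.findContours(m,0,1)[0],key=cv2.contourArea)
    b=cv2.boxPoints(cv2.minAreaRect(c));P=np.array([back(r,p,.094) for p in b])
    print(lo,P.mean(0),[np.linalg.norm(P[i]-P[i-1]) for i in range(2)],[np.degrees(np.arctan2(*(P[i]-P[i-1])[1::-1])) for i in range(2)])
E
```

```text
base [[0.621, 0.3182, 0.012], [0.5985, 0.0826, 0.012], [0.4809, 0.0921, 0.012], [0.504, 0.3283, 0.012]]
len 0.23698494767791978 w 0.11768744301582759 yaw of -x.. y dir 84.48708331406688
seat [0.55874654 0.25922516 0.016     ] lev tip [0.53395663 0.03221728 0.19      ] pins [array([0.59936255, 0.25843682, 0.045     ]), array([0.59743695, 0.23695404, 0.045     ]), array([0.51006301, 0.27069107, 0.045     ]), array([0.51048615, 0.24577833, 0.045     ])]
jawface [0.59473731 0.28049113 0.059     ] [0.52467524 0.28631641 0.059     ]
80 [ 0.48083724 -0.2360169   0.094     ] [np.float64(0.07314027312950702), np.float64(0.03370524757775005)] [np.float64(32.71447267090228), np.float64(-56.8566165692806)]
90 [ 0.48073798 -0.23649402  0.094     ] [np.float64(0.07245594183811735), np.float64(0.033006373080532454)] [np.float64(32.712138502926976), np.float64(-56.858312572932654)]
```

```bash
python3 - <<'E'
from h import *
t=snap('top');s=snap('side')
def ray(r,uv):
    a=back(r,uv,.0);o=np.array(r['extrinsics'])[:3,3];d=a-o;return o,d/np.linalg.norm(d)
def tri(u,v):
    o1,d1=ray(t,u);o2,d2=ray(s,v)
    A=np.c_[d1,-d2];k=np.linalg.lstsq(A,o2-o1,rcond=None)[0]
    p,q=o1+k[0]*d1,o2+k[1]*d2;return ((p+q)/2).round(3),np.linalg.norm(p-q).round(3)
for u in((511,251),(520,251),(532,251)):
    for v in((340,264),(350,272),(360,268)): print(u,v,tri(u,v))
a=cv2.resize(s['img'][240:420,290:450],None,fx=2.6,fy=2.6,interpolation=2);b=cv2.resize(t['img'][200:310,490:640],None,fx=2.5,fy=2.5,interpolation=2)
o=np.zeros((470,800,3),np.uint8);o[:468,:416]=a;o[:275,420:795]=b
cv2.imwrite('pics/lamp.png',o[:,:,::-1])
E
```

```text
(511, 251) (340, 264) (array([ 0.499, -0.305,  0.264]), np.float64(0.009))
(511, 251) (350, 272) (array([ 0.508, -0.314,  0.248]), np.float64(0.026))
(511, 251) (360, 268) (array([ 0.517, -0.314,  0.254]), np.float64(0.046))
(520, 251) (340, 264) (array([ 0.497, -0.318,  0.272]), np.float64(0.005))
(520, 251) (350, 272) (array([ 0.506, -0.327,  0.256]), np.float64(0.022))
(520, 251) (360, 268) (array([ 0.515, -0.328,  0.262]), np.float64(0.042))
(532, 251) (340, 264) (array([ 0.495, -0.335,  0.282]), np.float64(0.001))
(532, 251) (350, 272) (array([ 0.503, -0.344,  0.267]), np.float64(0.017))
(532, 251) (360, 268) (array([ 0.512, -0.345,  0.273]), np.float64(0.037))
```

View pics/lamp.png

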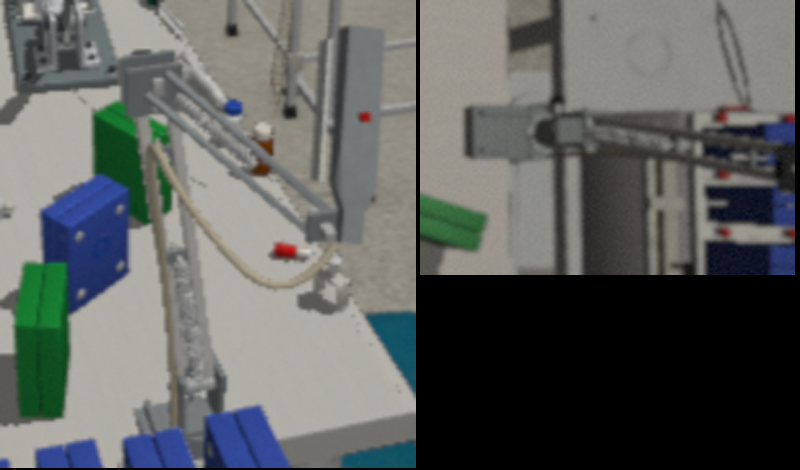

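```bash
python3 - <<'E'
from h import *
t=snap('top');s=snap('side')
for p in((.5,-.5,0),(.5,-.5,.36),(.5,-.42,0),(.5,-.42,.2),(.6,-.5,.36),(.5,-.3,.26)): print(p,proj(t,p).round(),proj(s,p).round())
print(back(s,(367,405),0),back(t,(518,252),0),back(t,(540,252),0))
E
```

```text
(0.5, -0.5, 0) [546. 255.] [367. 439.]
(0.5, -0.5, 0.36) [651. 247.] [372. 272.]
(0.5, -0.42, 0) [514. 254.] [354. 407.]
(0.5, -0.42, 0.2) [555. 251.] [355. 326.]
(0.6, -0.5, 0.36) [649. 188.] [434. 263.]
(0.5, -0.3, 0.26) [508. 248.] [338. 265.]
[ 0.52627095 -0.4210949   0.        ] [ 0.5059372  -0.43021319  0.        ] [ 0.50685376 -0.48439203  0.        ]
```

>>> jog_arm(motion=[-0.98, -0.67, 0, 0, 0, 0, -0.98, -0.67, 0, 0, 0, 0, -0.98, -0.67, 0, 0, 0, 0, -0.98, -0.67, 0, 0, 0, 0, -0.98, -0.67, 0, 0, 0, 0, -0.98, -0.67, 0, 0, 0, 0, -0.98, -0.67, 0, 0, 0, 0, -0.98, -0.67, 0, 0, 0, 0, -0.98, -0.67, 0, 0, 0, 0, -0.98, -0.67, 0, 0, 0, 0, -0.98, -0.67, 0, 0, 0, 0, -0.98, -0.67, 0, 0, 0, 0, -0.98, -0.67, 0, 0, 0, 0, -0.98, -0.67, 0, 0, 0, 0, -0.98, -0.67, 0, 0, 0, 0, -0.98, -0.67, 0, 0, 0, 0, -0.98, -0.67, 0, 0, 0, 0, -0.98, -0.67, 0, 0, 0, 0, 0, 0, 0, 0, 0, 0])

```text
time_s: 3.42
tool_pos: [0.5569, 0.2526, 0.304]
eef_rot: [-180.0, 0.1, 160.6]
force: [-0.1, -0.3, 0.6]
width: 0.0855
finger_force: 0.0
```

```bash
python3 - <<'E'
from h import *
s=robot.state();print(s['time_s'],s['tool_pos'],s['eef_rot'],s['q'])
r=snap('wrist','w1.png');print(np.round(r['extrinsics'],3).tolist(),np.round(r['intrinsics'],1).tolist())
for n in('press','pressure_pad','press_lever'):print(n,[(np.round(d['at'],3).tolist(),round(d['p'],2)) for d in robot.look_for('wrist',n)])
E
```

```text
3.425 [0.55691595 0.25256781 0.30404453] [-1.79970039e+02  6.69240451e-02  1.60624112e+02] [-30.16062864  26.45162723   0.6063938  107.1183153   -0.2760578
  46.41036697  41.19663245]
[[0.332, 0.894, 0.301, 0.48], [0.943, -0.314, -0.106, 0.28], [0.0, 0.319, -0.948, 0.374], [0.0, 0.0, 0.0, 1.0]] [[419.9, 0.0, 317.4], [0.0, 419.9, 237.8], [0.0, 0.0, 1.0]]
press [([0.543, 0.202, 0.015], 0.73)]
pressure_pad [([0.554, 0.233, 0.058], 0.71)]
press_lever [([0.542, 0.086, 0.134], 0.73), ([0.541, 0.206, 0.012], 0.62)]
```

View pics/w1.png

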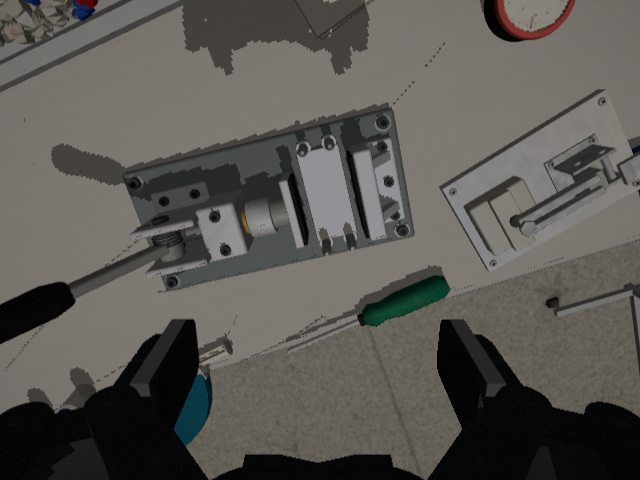

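The wrist view shows the seat at (327,195), pins near (303,149), (328,143), (326,247) and (350,241), and the fixed jaw at (370,195). I'll enlarge it to read the pins.

```bash
python3 - <<'E'
import cv2
im=cv2.imread('pics/w1.png')
cv2.imwrite('pics/w1c.png',cv2.resize(im[130:265,275:420],None,fx=4.4,fy=4.4,interpolation=cv2.INTER_CUBIC))
E
```

```text
(no output)
```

View pics/w1c.png

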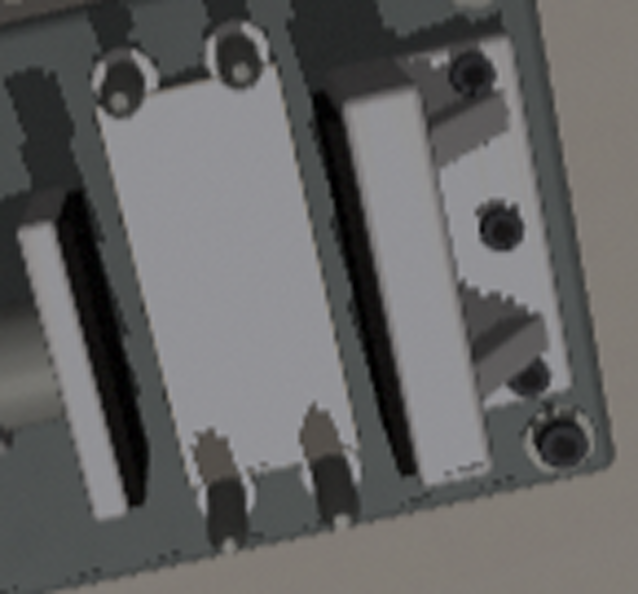

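```bash
python3 - <<'E'
from h import *
from scipy.optimize import least_squares
r=snap('wrist')
px=np.array([(119,101),(240,72),(229,545),(341,521)])/4.4+[275-.4,130-.4]
loc=np.array([(-43,-11),(-43,11),(43,-11),(43,11)])/1e3
W=np.array([back(r,p,.045) for p in px]);print(W.round(4))
# own y points lever->fixed jaw; lever is left, upper pins are robot side
def f(v,z=.045):
    c,s=np.cos(v[2]),np.sin(v[2]);return ((loc@np.array([[c,s],[-s,c]])+v[:2])-W[:,:2]).ravel()
o=least_squares(f,[.55,.25,-.1]);print(o.x,np.degrees(o.x[2]),(f(o.x)*1e3).round(1))
# image cross-check with the top camera
t=snap('top','top2.png')
x,y,a=o.x;R=np.array([[np.cos(a),-np.sin(a)],[np.sin(a),np.cos(a)]])
for p,z in(((0,-.223),.19),((0,-.199),.154)): print(np.r_[R@p+[x,y],z],proj(r,np.r_[R@p+[x,y],z]))
print('m',[(np.round(d['at'],3).tolist(),round(d['p'],2)) for d in robot.look_for('top','mould')])
E
```

```text
[[0.5127 0.2587 0.045 ]
 [0.5149 0.2804 0.045 ]
 [0.5979 0.2504 0.045 ]
 [0.6002 0.2719 0.045 ]]
[ 0.55641334  0.26535604 -0.09895016] -5.669426771645558 [-0.1 -0.1 -0.2  0.1  0.2 -0.2  0.1  0.1]
[0.53438344 0.04344686 0.19      ] [-88.55331627 367.05569615]
[0.53675438 0.06732946 0.154     ] [  3.94722756 321.87466625]
m [([0.477, -0.229, 0.096], 0.84), ([0.42, -0.329, 0.095], 0.69), ([0.544, -0.124, 0.092], 0.65), ([0.37, -0.214, 0.094], 0.59)]
```

>>> jog_arm(motion=[-0.18, -0.97, 0, 0, 0, 0, -0.18, -0.97, 0, 0, 0, 0, -0.18, -0.97, 0, 0, 0, 0, -0.18, -0.97, 0, 0, 0, 0, -0.18, -0.97, 0, 0, 0, 0, -0.18, -0.97, 0, 0, 0, 0, -0.18, -0.97, 0, 0, 0, 0, -0.18, -0.97, 0, 0, 0, 0, -0.18, -0.97, 0, 0, 0, 0, -0.18, -0.97, 0, 0, 0, 0, -0.18, -0.97, 0, 0, 0, 0, -0.18, -0.97, 0, 0, 0, 0, -0.18, -0.97, 0, 0, 0, 0, -0.18, -0.97, 0, 0, 0, 0, -0.18, -0.97, 0, 0, 0, 0, -0.18, -0.97, 0, 0, 0, 0, -0.18, -0.97, 0, 0, 0, 0, -0.18, -0.97, 0, 0, 0, 0, -0.18, -0.97, 0, 0, 0, 0, -0.18, -0.97, 0, 0, 0, 0])

```text
time_s: 6.28
tool_pos: [0.4801, -0.2339, 0.3041]
eef_rot: [-180.0, 0.0, 160.8]
force: [0.8, -0.8, -0.0]
width: 0.0852
finger_force: 0.0
```

>>> jog_arm(motion=[0, 0, 0, 0, 0, 10.66, 0, 0, 0, 0, 0, 10.66, 0, 0, 0, 0, 0, 10.66, 0, 0, 0, 0, 0, 10.66, 0, 0, 0, 0, 0, 10.66, 0, 0, 0, 0, 0, 10.66, 0, 0, 0, 0, 0, 10.66, 0, 0, 0, 0, 0, 10.66, 0, 0, 0, 0, 0, 10.66, 0, 0, 0, 0, 0, 10.66, 0, 0, 0, 0, 0, 10.66, 0, 0, 0, 0, 0, 10.66, 0, 0, 0, 0, 0, 0])

```text
time_s: 7.9
tool_pos: [0.4807, -0.2327, 0.3039]
eef_rot: [-180.0, 0.0, 33.0]
force: [-0.2, 1.0, -0.6]
width: 0.0855
finger_force: 0.0
```

```bash
python3 - <<'E'
from h import *
s=robot.state();print(s['time_s'],s['tool_pos'],s['eef_rot'],s['q'])
r=snap('wrist','w2.png')
print([(np.round(d['at'],3).tolist(),round(d['p'],2)) for d in robot.look_for('wrist','mould')])
hsv=cv2.cvtColor(r['img'],cv2.COLOR_RGB2HSV)
m0=cv2.inRange(hsv,(105,90,20),(130,255,255))
print(np.histogram(hsv[...,2][m0>0],bins=range(0,256,16)))
for lo in(80,95):
    m=cv2.inRange(hsv,(105,90,lo),(130,255,255))
    for c in sorted(cv2.findContours(m,0,1)[0],key=cv2.contourArea)[-2:]:
        b=cv2.boxPoints(cv2.minAreaRect(c));P=np.array([back(r,p,.094) for p in b])
        print(lo,cv2.contourArea(c),b.astype(int).tolist(),P.mean(0).round(4),[np.linalg.norm(P[i]-P[i-1]).round(4) for i in range(4)],[np.degrees(np.arctan2(*(P[i]-P[i-1])[1::-1])).round(1) for i in range(4)])
E
```

```text
7.9 [ 0.48065561 -0.23270174  0.30387405] [-1.79996644e+02  2.02527451e-02  3.29616601e+01] [ -8.45080117  25.40751623  40.03187417 118.29642806 -23.3110784
  44.16292463 -11.11753412]
[([0.428, -0.331, 0.094], 0.75), ([0.483, -0.229, 0.09], 0.71), ([0.557, -0.131, 0.092], 0.57)]
(array([   0,    6,  143,  594,  212,  280, 3112, 1401,    0,    0,    0,
          0,    0,    0,    0]), array([  0,  16,  32,  48,  64,  80,  96, 112, 128, 144, 160, 176, 192,
       208, 224, 240]))
80 2271.5 [[297, 170], [320, 170], [320, 271], [297, 271]] [ 0.4773 -0.2277  0.094 ] [np.float64(0.0729), np.float64(0.0153), np.float64(0.0729), np.float64(0.0166)] [np.float64(32.1), np.float64(-57.0), np.float64(-146.9), np.float64(123.0)]
80 2276.0 [[322, 270], [322, 169], [346, 169], [346, 270]] [ 0.4873 -0.2431  0.094 ] [np.float64(0.0173), np.float64(0.0729), np.float64(0.016), np.float64(0.0729)] [np.float64(123.0), np.float64(33.2), np.float64(-57.0), np.float64(-145.8)]
95 2138.5 [[297, 171], [320, 171], [320, 270], [297, 270]] [ 0.4773 -0.2276  0.094 ] [np.float64(0.0715), np.float64(0.0153), np.float64(0.0715), np.float64(0.0166)] [np.float64(32.1), np.float64(-57.0), np.float64(-146.9), np.float64(123.0)]
95 2154.5 [[322, 270], [324, 170], [347, 171], [345, 271]] [ 0.487  -0.2431  0.094 ] [np.float64(0.0168), np.float64(0.0723), np.float64(0.0155), np.float64(0.0723)] [np.float64(121.9), np.float64(32.3), np.float64(-58.0), np.float64(-146.7)]
```

View pics/w2.png

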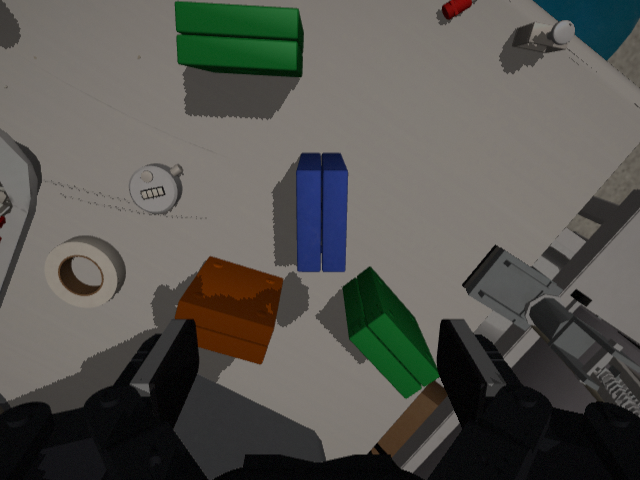

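The wrist view shows the blue mould centred at (322,215), with its halves facing the two fingers. The green mould at (390,330) and orange at (230,310) are outside the finger strips at rows 205-235. Descending.

>>> jog_arm(motion=[0, 0.13, 0.5, 0, 0, 0.3, 0, 0, 1, 0, 0, 0, 0, 0, 1, 0, 0, 0, 0, 0, 1, 0, 0, 0, 0, 0, 1, 0, 0, 0, 0, 0, 1, 0, 0, 0, 0, 0, 0.8, 0, 0, 0, 0, 0, 0.5, 0, 0, 0, 0, 0, 0.2, 0, 0, 0, 0, 0, 0, 0, 0, 0])

```text
time_s: 9.25
tool_pos: [0.4833, -0.235, 0.1289]
eef_rot: [-180.0, -0.0, 32.7]
force: [0.2, 0.4, 0.2]
width: 0.0855
finger_force: 0.0
```

>>> jog_arm(motion=[0, 0, 0, 0, 0, 0, 0, 0, 0, 0, 0, 0, 0, 0, 0, 0, 0, 0, 0, 0, 0, 0, 0, 0, 0, 0, 0, 0, 0, 0, 0, 0, 0, 0, 0, 0], grip=20, squeeze=60)

```text
time_s: 10.0
tool_pos: [0.4835, -0.2348, 0.1294]
eef_rot: [180.0, -0.0, 32.7]
force: [-0.5, 0.7, 5.8]
width: 0.034
finger_force: 59.5
```

>>> jog_arm(motion=[0, 0, -0.4, 0, 0, 0, 0, 0, -0.8, 0, 0, 0, 0, 0, -1, 0, 0, 0, 0, 0, -1, 0, 0, 0, 0, 0, -1, 0, 0, 0, 0, 0, -1, 0, 0, 9.6, 0, 0, -1, 0, 0, 9.6, 0, 0, -1, 0, 0, 9.6, 0, 0, -1, 0, 0, 9.6])

```text
time_s: 11.12
tool_pos: [0.4828, -0.2345, 0.3351]
eef_rot: [-180.0, 0.0, -6.1]
force: [-0.1, -0.5, -2.9]
width: 0.0343
finger_force: 60.0
```

>>> jog_arm(motion=[-0.12, -0.6, 0, 0, 0, 0, -0.12, -1, 0, 0, 0, 0, -0.12, -1, 0, 0, 0, 0, -0.12, -1, 0, 0, 0, 0, -0.12, -1, 0, 0, 0, 0, -0.12, -1, 0, 0, 0, 0, -0.12, -1, 0, 0, 0, 0, -0.12, -1, 0, 0, 0, 0, -0.12, -1, 0, 0, 0, 0, -0.12, -1, 0, 0, 0, 0, -0.12, -1, 0, 0, 0, 0, -0.12, -1, 0, 0, 0, 0, -0.12, -1, 0, 0, 0, 0, -0.12, -1, 0, 0, 0, 0, -0.12, -1, 0, 0, 0, 0, -0.12, -1, 0, 0, 0, 0, -0.12, -1, 0, 0, 0, 0, -0.12, -1, 0, 0, 0, 0, -0.12, -1, 0, 0, 0, 0, -0.12, -1, 0, 0, 0, 0])

```text
time_s: 13.62
tool_pos: [0.472, 0.2602, 0.3334]
eef_rot: [180.0, 0.0, -5.6]
force: [-0.4, -0.1, -0.4]
width: 0.0343
finger_force: 60.1
```

>>> jog_arm(motion=[0, -0.6, 0, 0, 0, 0, 0, 0, 0, 0, 0, 0, 0, 0, 0, 0, 0, 0])

```text
time_s: 14.0
tool_pos: [0.4742, 0.2727, 0.3339]
eef_rot: [180.0, -0.0, -5.8]
force: [0.5, -0.1, -1.7]
width: 0.0345
finger_force: 60.0
```

```bash
python3 - <<'E'
from h import *
s=robot.state();print(s['time_s'],s['tool_pos'],s['eef_rot'],s['q'],s['force'],s['width'])
r=snap('wrist');im=r['img'];cv2.imwrite('pics/w3raw.png',im[:,:,::-1])
x,y,a=.5564,.2654,-.099
R=np.array([[np.cos(a),-np.sin(a)],[np.sin(a),np.cos(a)]])
q=[proj(r,np.r_[R@p+[x,y],.045]) for p in((-.043,-.011),(-.043,.011),(.043,-.011),(.043,.011))];print(np.round(q,1).tolist())
c=np.mean(q,0);u,v=int(c[0]),int(c[1]);u0,v0=max(u-75,0),max(v-75,0);print(u0,v0)
A=cv2.resize(im[v0:v0+150,u0:u0+150],(600,600),interpolation=2)
B=cv2.resize(im[:, 200:440],(200,400))
o=np.zeros((600,800,3),np.uint8);o[:A.shape[0],:600]=A;o[:400,600:]=B
cv2.imwrite('pics/w3.png',o[:,:,::-1])
E
```

```text
14.0 [0.47422549 0.27268607 0.33393749] [ 1.79973555e+02 -5.73419405e-03 -5.80325242e+00] [-76.38121527  31.72104353  62.54897761 115.40025952 -35.04521625
  54.27558415 -91.32395539] [ 0.47916363 -0.09632376 -1.69111772] 0.03448773956710881
[[329.7, 150.7], [303.6, 150.8], [330.5, 38.5], [302.1, 38.5]]
241 19
```

View pics/w3.png

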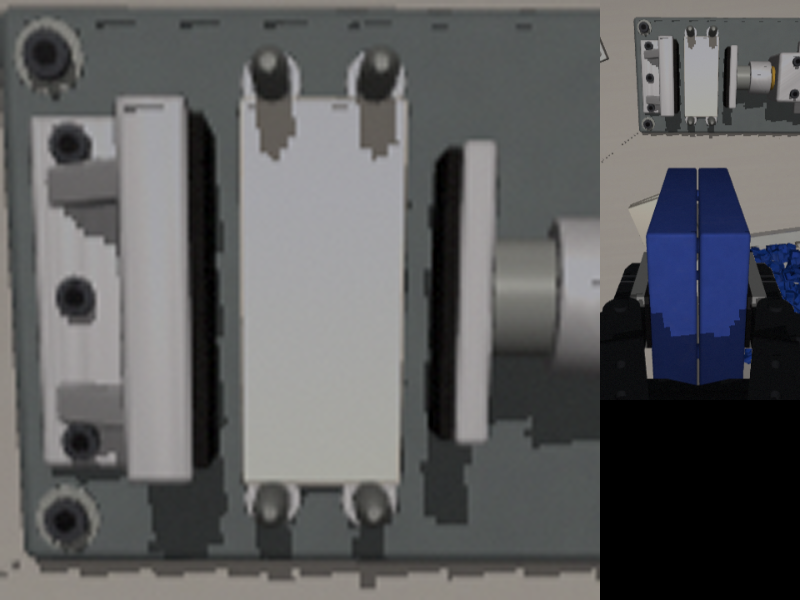

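The crop shows the empty nest with tips near crop (268,60), (381,58), (272,515) and (373,514). The held mould's end face is visible, so I can compare mould and nest in this same view, which cancels most of the camera bias.

```bash
python3 - <<'E'
from h import *
from scipy.optimize import least_squares
r=snap('wrist');im=r['img'];s=robot.state();tp=s['tool_pos'];yaw=np.radians(s['eef_rot'][2])
ex=np.array([np.cos(yaw),np.sin(yaw)]);ey=np.array([np.sin(yaw),-np.cos(yaw)])
tl=lambda p:np.round(1e3*np.array([(p[:2]-tp[:2])@ex,(p[:2]-tp[:2])@ey]),1)
px=np.array([(270,512),(373,513),(268,60),(381,58)])[[1,0,3,2]]/4+[241-.4,19-.4]
W=np.array([back(r,p,.045) for p in px])
loc=np.array([(-43,-11),(-43,11),(43,-11),(43,11)])/1e3
def f(v):
    c,sn=np.cos(v[2]),np.sin(v[2]);return ((loc@np.array([[c,sn],[-sn,c]])+v[:2])-W[:,:2]).ravel()
o=least_squares(f,[.55,.25,-.1]);print('nest',o.x.round(4),np.degrees(o.x[2]).round(2),(f(o.x)*1e3).round(1),'in tool',tl(o.x))
hsv=cv2.cvtColor(im,cv2.COLOR_RGB2HSV)
m=cv2.inRange(hsv,(105,90,20),(130,255,255))[:, :]
n,l,st,ce=cv2.connectedComponentsWithStats(m);
for i in np.argsort(-st[1:,4])[:4]+1: print(st[i])
V=hsv[...,2].astype(int)
for c in(290,300,335,345): print(c,'V',V[190:300:3,c].tolist())
for row in(205,215,270,284,290):
    w=np.where(m[row,240:400]>0)[0]+240;print(row,w.min(),w.max())
E
```

```text
nest [ 0.5595  0.2611 -0.1052] -6.03 [ 0.2 -0.2  0.1  0.2 -0.4 -0.   0.1  0.1] in tool [85.9  2.8]
[  255   202   270   261 34202]
[553 317  19  15 198]
[  0  28  11  25 154]
[522 336  13  11 104]
290 V [145, 146, 146, 146, 67, 61, 64, 64, 67, 68, 69, 69, 69, 71, 73, 72, 72, 73, 74, 76, 77, 78, 78, 79, 79, 79, 79, 79, 81, 80, 108, 135, 128, 128, 125, 124, 123]
300 V [146, 145, 145, 146, 68, 62, 64, 65, 67, 68, 68, 68, 71, 71, 73, 74, 75, 75, 76, 75, 75, 78, 80, 78, 78, 77, 79, 80, 81, 80, 108, 135, 126, 126, 124, 126, 126]
335 V [145, 145, 145, 145, 67, 62, 62, 66, 65, 67, 69, 69, 71, 73, 73, 72, 74, 75, 75, 76, 77, 78, 75, 79, 80, 80, 81, 80, 79, 80, 105, 134, 126, 127, 124, 125, 123]
345 V [147, 145, 147, 144, 61, 62, 64, 64, 66, 65, 68, 71, 71, 72, 70, 73, 74, 75, 75, 76, 75, 77, 77, 79, 78, 81, 79, 79, 81, 80, 108, 130, 124, 123, 123, 123, 123]
205 281 352
215 278 356
270 259 375
284 255 380
290 256 379
```

```bash
python3 - <<'E'
from h import *
r=snap('wrist');s=robot.state();tp=s['tool_pos'];yaw=np.radians(s['eef_rot'][2])
ex=np.array([np.cos(yaw),np.sin(yaw)]);ey=np.array([np.sin(yaw),-np.cos(yaw)])
tl=lambda p:np.round(1e3*np.array([(p[:2]-tp[:2])@ex,(p[:2]-tp[:2])@ey]),1)
zb=tp[2]-.1294
for uv,z in(((316.6,201.5),zb),((281-.5,203),zb),((352.5,203),zb),((317.5,280.5),zb+.094),((255,283),zb+.094),((380,283),zb+.094)): print(uv,tl(back(r,uv,z)))
E
```

```text
(316.6, 201.5) [34.5 -0.6]
(280.5, 203) [ 33.7 -18.1]
(352.5, 203) [33.7 16.9]
(317.5, 280.5) [35.2 -0.1]
(255, 283) [ 34.5 -17.2]
(380, 283) [34.5 17. ]
```

>>> jog_arm(motion=[0.7, 0.05, 0, 0, 0, 0, 0.9, 0, 0, 0, 0, 0, 0.9, 0, 0.5, 0, 0, 0, 0.7, 0, 0.8, 0, 0, 0, 0.3, 0, 1, 0, 0, 0, 0, 0, 1, 0, 0, 0, 0, 0, 1, 0, 0, 0, 0, 0, 0.8, 0, 0, 0, 0, 0, 0.4, 0, 0, 0, 0, 0, 0.2, 0, 0, 0, 0, 0, 0, 0, 0, 0, 0, 0, 0, 0, 0, 0])

```text
time_s: 15.65
tool_pos: [0.5614, 0.2637, 0.192]
eef_rot: [-180.0, -0.1, -5.7]
force: [0.2, -0.8, -2.0]
width: 0.0341
finger_force: 60.0
```

```bash
python3 - <<'E'
from h import *
s=robot.state();print(s['time_s'],s['tool_pos'],s['eef_rot'],s['q'].round(1),s['force'],s['width'])
r=snap('wrist','w4raw.png');im=r['img']
cv2.imwrite('pics/w4.png',cv2.resize(im[120:345,170:470],(800,600),interpolation=2)[:,:,::-1])
E
```

```text
15.65 [0.56139584 0.26374377 0.19201602] [-1.79968664e+02 -5.05222339e-02 -5.74216290e+00] [-59.7  44.5  48.4 113.  -47.9  44.9 -78.7] [ 0.21784339 -0.77970531 -2.02357877] 0.034058838642512315
```

View pics/w4.png

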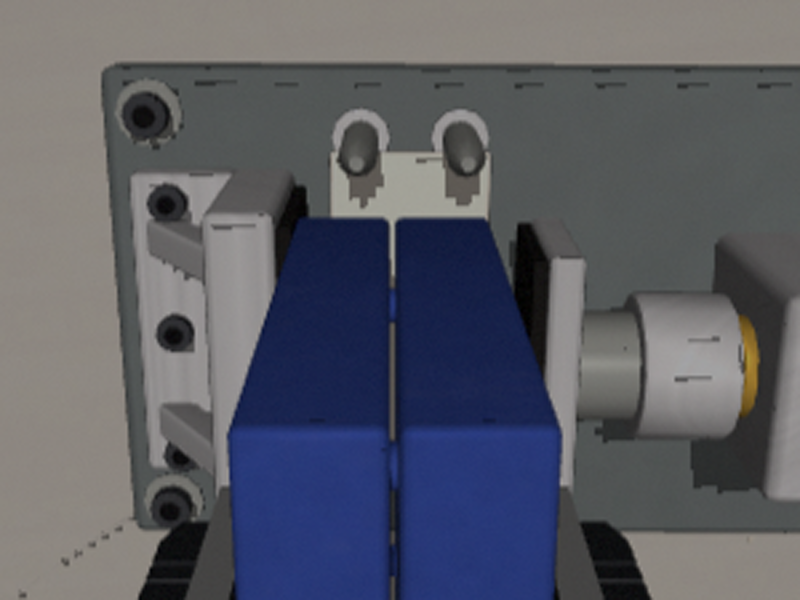

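```bash
python3 - <<'E'
from h import *
r=snap('wrist');s=robot.state();tp=s['tool_pos'];yaw=np.radians(s['eef_rot'][2])
ex=np.array([np.cos(yaw),np.sin(yaw)]);ey=np.array([np.sin(yaw),-np.cos(yaw)])
tl=lambda p:np.round(1e3*np.array([(p[:2]-tp[:2])@ex,(p[:2]-tp[:2])@ey]),1)
P=lambda u,v,z:tl(back(r,(170+u/2.667-.3,120+v/2.667-.3),z))
zb=tp[2]-.1294
print('tips',P(358,165,.045),P(466,165,.045),'mould low edge',P(297,219,zb),P(492,219,zb),'parting',P(393,219,zb),'seat edge corners',P(331,152,.016),P(490,152,.016))
print('jaw face top',P(275,212,.059),'pad',P(548,258,.059))
E
```

```text
tips [41.  -7.4] [41.  13.7] mould low edge [ 34.4 -18. ] [34.5 17.5] parting [34.5 -0.5] seat edge corners [ 38.3 -14.3] [38.3 20.8]
jaw face top [ 34.9 -22.4] pad [26.1 28.6]
```

Relative to the mould, the nest centre is 3.3 mm towards tool +y and 0.5 mm towards +x. I'll correct that and lower.

>>> jog_arm(motion=[0.02, 0.13, 0, 0, 0, 0, 0, 0, 0, 0, 0, 0, 0, 0, 0.3, 0, 0, 0, 0, 0, 0.3, 0, 0, 0, 0, 0, 0.3, 0, 0, 0, 0, 0, 0.3, 0, 0, 0, 0, 0, 0.25, 0, 0, 0, 0, 0, 0.2, 0, 0, 0, 0, 0, 0.1, 0, 0, 0, 0, 0, 0, 0, 0, 0, 0, 0, 0, 0, 0, 0])

```text
time_s: 17.12
tool_pos: [0.5614, 0.2604, 0.1479]
eef_rot: [-180.0, -0.0, -5.7]
force: [-0.2, -0.8, -1.7]
width: 0.0344
finger_force: 60.0
```

>>> jog_arm(motion=[0, 0, 0.05, 0, 0, 0, 0, 0, 0.05, 0, 0, 0, 0, 0, 0, 0, 0, 0])

```text
time_s: 17.5
tool_pos: [0.5614, 0.2604, 0.1455]
eef_rot: [-180.0, -0.0, -5.7]
force: [-2.0, 1.0, 2.5]
width: 0.0347
finger_force: 60.4
```

>>> jog_arm(motion=[0, 0, 0.04, 0, 0, 0, 0, 0, 0, 0, 0, 0])

```text
time_s: 17.75
tool_pos: [0.5614, 0.2603, 0.1454]
eef_rot: [-179.9, -0.0, -5.8]
force: [-4.7, 0.6, 14.2]
width: 0.0341
finger_force: 62.0
```

>>> jog_arm(motion=[0, 0, -0.02, 0, 0, 0, 0, 0, 0, 0, 0, 0, 0, 0, 0, 0, 0, 0, 0, 0, 0, 0, 0, 0, 0, 0, 0, 0, 0, 0], grip=60)

```text
time_s: 18.38
tool_pos: [0.5613, 0.2604, 0.1445]
eef_rot: [180.0, 0.0, -5.7]
force: [-0.2, -1.2, 0.1]
width: 0.06
finger_force: 0.0
```

>>> jog_arm(motion=[0, 0, -0.3, 0, 0, 0, 0, 0, -0.5, 0, 0, 0, 0, 0, -1, 0, 0, 0, 0, 0, -1, 0, 0, 0, 0, 0, -1, 0, 0, 0, 0, 0, -1, 0, 0, 0, 0, 0, -1, 0, 0, 0, 0, 0, -1, 0, 0, 0, 0, 0, 0, 0, 0, 0])

```text
time_s: 19.5
tool_pos: [0.5619, 0.2602, 0.3172]
eef_rot: [-179.9, -0.2, -5.8]
force: [-0.1, -0.3, -1.0]
width: 0.0599
finger_force: 0.0
```

```bash
python3 - <<'E'
from h import *
s=robot.state();print(s['time_s'],s['tool_pos'],s['eef_rot'],s['q'].round(1),s['force'],s['width'])
r=snap('wrist','w5.png');im=r['img']
tp=s['tool_pos']
print([(np.round(d['at'],3).tolist(),round(d['p'],2)) for d in robot.look_for('wrist','mould')],[(np.round(d['at'],3).tolist(),round(d['p'],2)) for d in robot.look_for('wrist','press_lever')])
hsv=cv2.cvtColor(im,cv2.COLOR_RGB2HSV)
m=cv2.inRange(hsv,(105,90,97),(130,255,255))
c=np.vstack([c for c in cv2.findContours(m,0,1)[0] if cv2.contourArea(c)>800]);b=cv2.boxPoints(cv2.minAreaRect(c));print(b)
P=np.array([back(r,p,.11) for p in b]);print(P.mean(0),[np.linalg.norm(P[i]-P[i-1]).round(4) for i in range(4)],[np.degrees(np.arctan2(*(P[i]-P[i-1])[1::-1])).round(1) for i in range(4)])
E
```

```text
19.5 [0.56194045 0.26015961 0.31715018] [-1.79880556e+02 -1.68856027e-01 -5.75851489e+00] [-65.2  37.1  57.7 107.6 -37.7  56.7 -86.4] [-0.10400098 -0.34099799 -0.99232518] 0.05991770421627693
[([0.562, 0.26, 0.107], 0.65)] [([0.546, 0.09, 0.126], 0.7)]
[[292. 175.]
 [342. 175.]
 [342. 275.]
 [292. 275.]]
[0.56016755 0.26142381 0.11      ] [np.float64(0.072), np.float64(0.0331), np.float64(0.072), np.float64(0.0358)] [np.float64(-6.9), np.float64(-95.7), np.float64(175.3), np.float64(84.3)]
```

View pics/w5.png

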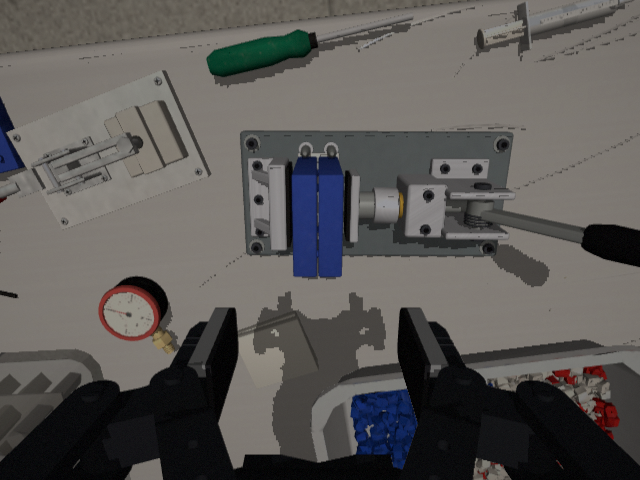

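The mould sits in the nest between the pins, at pixels (292-342, 175-275), and the lever is still raised. I'm closing the fingers and moving over the lever.

>>> jog_arm(motion=[0, 0.4, 0, 0, 0, 0, -0.02, 0.9, 0, 0, 0, 0, -0.02, 0.9, 0, 0, 0, 0, -0.02, 0.9, 0, 0, 0, 0, -0.02, 0.9, 0, 0, 0, 0, -0.02, 0.9, 0, 0, 0, 0, -0.02, 0.9, 0, 0, 0, 0, 0, 0.9, 0, 0, 0, 0, 0, 0.38, 0, 0, 0, 0, 0, 0, 0, 0, 0, 0, 0, 0, 0, 0, 0, 0], grip=0, squeeze=60)

```text
time_s: 21.02
tool_pos: [0.5407, 0.0854, 0.3145]
eef_rot: [-180.0, 0.0, -5.7]
force: [0.2, 0.6, -0.7]
width: 0.0002
finger_force: 0.0
```

```bash
python3 - <<'E'
from h import *
s=robot.state();print(s['time_s'],s['tool_pos'],s['eef_rot'],s['q'].round(1),s['force'],s['width'])
for c in('wrist','top','side'):
    r=snap(c,c+'6.png')
    for n in('press_lever','grip','mould'):print(c,n,[(np.round(d['at'],3).tolist(),round(d['p'],2)) for d in robot.look_for(c,n)][:2])
E
```

```text
21.025 [0.54074447 0.08536533 0.31448922] [-1.79988590e+02  9.58927811e-03 -5.68447342e+00] [-52.8  31.5  57.8 116.5 -34.7  51.  -71.4] [ 0.18741858  0.61153324 -0.70535154] 0.0002104257153426822
wrist press_lever [([0.546, 0.066, 0.158], 0.81)]
wrist grip [([0.545, 0.073, 0.158], 0.94), ([0.675, -0.048, 0.034], 0.27)]
wrist mould [([0.561, 0.248, 0.108], 0.98), ([0.556, -0.114, 0.074], 0.92)]
top press_lever []
top grip []
top mould [([0.563, 0.262, 0.11], 0.92), ([0.548, -0.123, 0.089], 0.92)]
side press_lever [([0.535, 0.063, 0.141], 0.64)]
side grip [([0.536, 0.062, 0.144], 0.78), ([0.459, 0.433, 0.025], 0.29)]
side mould [([0.536, -0.137, 0.055], 0.81), ([0.363, -0.252, 0.066], 0.81)]
```

>>> jog_arm(motion=[0, 0, 0.7, 0, 0, 0, 0, 0, 0.8, 0, 0, 0, 0, 0, 0.5, 0, 0, 0, 0, 0, 0.3, 0, 0, 0, 0, 0, 0.3, 0, 0, 0, 0, 0, 0.2, 0, 0, 0, 0, 0, 0.2, 0, 0, 0, 0, 0, 0.1, 0, 0, 0, 0, 0, 0, 0, 0, 0])

```text
time_s: 22.75
tool_pos: [0.5406, 0.0846, 0.2371]
eef_rot: [180.0, 0.0, -5.7]
force: [0.3, 1.0, 0.6]
width: 0.0001
finger_force: 0.0
```

>>> jog_arm(motion=[0, 0.2, 0.26, 0, 0, 0, 0, 0.2, 0.26, 0, 0, 0, 0, 0.22, 0.26, 0, 0, 0, 0, 0.21, 0.26, 0, 0, 0, 0, 0.21, 0.0, 0, 0, 0, 0, 0, 0, 0, 0, 0])

```text
time_s: 23.5
tool_pos: [0.5378, 0.0583, 0.2112]
eef_rot: [-180.0, 0.0, -5.8]
force: [0.2, 1.2, 2.1]
width: -0.0001
finger_force: 0.8
```

```bash
python3 - <<'E'
from h import *
print(robot.state()['force'])
for c in('wrist','side'):
    r=snap(c,c+'7.png')
    for n in('press_lever','grip','pressure_pad'):print(c,n,[(np.round(d['at'],3).tolist(),round(d['p'],2)) for d in robot.look_for(c,n)][:2])
E
```

```text
[0.21080194 1.19987111 2.12256681]
wrist press_lever [([0.548, 0.043, 0.137], 0.61)]
wrist grip [([0.546, 0.043, 0.133], 0.93)]
wrist pressure_pad [([0.56, 0.233, 0.051], 0.74)]
side press_lever [([0.535, 0.037, 0.127], 0.48)]
side grip [([0.534, 0.034, 0.126], 0.44)]
side pressure_pad []
```

>>> jog_arm(motion=[0, 0.15, 0.24, 0, 0, 0, 0, 0.15, 0.24, 0, 0, 0, 0, 0.14, 0.24, 0, 0, 0, 0, 0.14, 0.24, 0, 0, 0, 0, 0.14, 0.22, 0, 0, 0, 0, 0, 0, 0, 0, 0])

```text
time_s: 24.65
tool_pos: [0.5363, 0.0408, 0.1813]
eef_rot: [-180.0, 0.0, -5.8]
force: [0.9, 0.5, 3.8]
width: 0.0
finger_force: 2.0
```

>>> jog_arm(motion=[0, 0.07, 0.18, 0, 0, 0, 0, 0.07, 0.18, 0, 0, 0, 0, 0.06, 0.18, 0, 0, 0, 0, 0.06, 0.18, 0, 0, 0, 0, 0.06, 0.16, 0, 0, 0, 0, 0, 0, 0, 0, 0, 0, 0, 0, 0, 0, 0])

```text
time_s: 25.52
tool_pos: [0.5355, 0.0334, 0.1597]
eef_rot: [-179.9, -0.0, -5.7]
force: [0.1, 2.6, 6.9]
width: 0.0001
finger_force: 3.6
```

```bash
python3 - <<'E'
from h import *
print(robot.state()['force'],robot.state()['q'].round(1))
for c in('wrist','side'):
    r=snap(c,c+'8.png')
    for n in('press_lever','grip','pressure_pad','mould'):print(c,n,[(np.round(d['at'],3).tolist(),round(d['p'],2)) for d in robot.look_for(c,n)][:2])
E
```

```text
[0.09529494 2.59524005 6.93040289] [-35.7  40.7  40.4 124.7 -51.3  32.9 -52.3]
wrist press_lever [([0.545, 0.049, 0.078], 0.94), ([0.55, 0.123, 0.042], 0.65)]
wrist grip [([0.542, 0.052, 0.08], 0.74)]
wrist pressure_pad []
wrist mould [([0.553, -0.098, 0.037], 0.75)]
side press_lever [([0.529, 0.0, 0.087], 0.62), ([0.526, 0.149, 0.012], 0.54)]
side grip []
side pressure_pad []
side mould [([0.414, -0.372, 0.075], 0.96), ([0.364, -0.254, 0.066], 0.77)]
```

>>> jog_arm(motion=[0, 0.03, 0.12, 0, 0, 0, 0, 0.03, 0.12, 0, 0, 0, 0, 0.03, 0.11, 0, 0, 0, 0, 0.02, 0.1, 0, 0, 0, 0, 0, 0, 0, 0, 0, 0, 0, 0, 0, 0, 0, 0, 0, 0, 0, 0, 0])

```text
time_s: 26.9
tool_pos: [0.5353, 0.0313, 0.1486]
eef_rot: [-179.9, -0.0, -5.7]
force: [1.5, 4.6, 9.7]
width: 0.0001
finger_force: 4.6
```

```bash
python3 - <<'E'
from h import *
s=robot.state();print(s['force'],s['tool_pos'])
x,y,a=.5588,.2607,-.1
d=np.array([-np.sin(a),np.cos(a)])
for c in('side','wrist','top'):
    r=snap(c,c+'9.png')
    for n in('press_lever','grip','mould','vial_a','counter','dial_gauge'):print(c,n,[(np.round(q['at'],3).tolist(),round(q['p'],2)) for q in robot.look_for(c,n)][:3])
    # predicted pixels: lever tip for candidate angles
    for ph in(.2,.1,0,-.1,-.2):
        t=np.array([x,y])-(.128+.153*np.cos(ph))*d;print(ph,proj(r,np.r_[t,.064+.153*np.sin(ph)]).round(1))
E
```

```text
[1.50005949 4.62614329 9.73119019] [0.53531355 0.03125399 0.14858775]
side press_lever [([0.531, -0.002, 0.073], 0.55)]
side grip [([0.53, -0.002, 0.073], 0.52)]
side mould [([0.364, -0.252, 0.066], 0.87), ([0.415, -0.372, 0.076], 0.7), ([0.535, -0.138, 0.057], 0.58)]
side vial_a []
side counter [([0.412, -0.118, 0.022], 0.56)]
side dial_gauge [([0.46, 0.432, 0.026], 0.65)]
0.2 [321.7 264.6]
0.1 [321.9 270. ]
0 [322.1 275.1]
-0.1 [322.2 279.8]
-0.2 [322.2 284.1]
wrist press_lever [([0.545, 0.053, 0.075], 0.59)]
wrist grip [([0.541, 0.057, 0.069], 0.59)]
wrist mould [([0.552, -0.096, 0.032], 0.75)]
wrist vial_a []
wrist counter [([0.422, -0.111, 0.018], 0.63)]
wrist dial_gauge []
0.2 [456.9 350.9]
0.1 [450.4 327.8]
0 [441.2 308.4]
-0.1 [430.  291.9]
-0.2 [417.3 278. ]
top press_lever []
top grip []
top mould [([0.556, 0.258, 0.109], 0.86), ([0.422, -0.329, 0.092], 0.8), ([0.549, -0.123, 0.093], 0.72)]
top vial_a [([0.687, -0.108, 0.051], 0.55), ([0.676, -0.054, 0.047], 0.55)]
top counter [([0.41, -0.107, 0.019], 0.83), ([0.469, 0.445, 0.027], 0.27)]
top dial_gauge [([0.466, 0.447, 0.03], 0.61)]
0.2 [352.3 236. ]
0.1 [352.8 236.6]
0 [352.7 237.1]
-0.1 [351.9 237.6]
-0.2 [350.5 237.9]
```

```bash
python3 - <<'E'
from h import *
s=robot.state();print(s['time_s'],s['force'],s['tool_pos'],s['finger_force'])
print(robot.finish_job())
E
```

```text
27.95 [0.3021304  4.44689327 8.99195572] [0.53532092 0.03124589 0.14860812] 4.5990843046456575
the job is handed in; nothing more can be done
None
```

I handed the job in at 28 s. The mould is seated in the nest and released, and the closed fingers are holding the lever about level with roughly 9 N. The lever angle comes from fingertip height and push force, and the pad's squeeze on the mould was not measured; no verdict came back.

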